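# Press a flask onto its base ring in the sprung cradle

## Robot

A 6-joint arm with a two-finger parallel gripper is mounted at the origin on a cart in front of the work surface, level with it; the furniture and walls round the work are solid. World frame = base frame: x ahead of the robot, y to its left, z up, the work surface at z = 0. Lengths are in m, angles in degrees, forces in N, time in s.
With the tool pointing down it reaches from about 0.375 to 0.975 m from the base axis. Payload 3.8 kg.
Tool frame: the origin (TCP) lies midway between the tips of the shut fingers; the grasp point (between the pads) lies bot.tcp_to_grasp behind it (bot.tcp_to_grasp is the distance from the TCP to the grasp point, in m); z points along the fingers, y is the line along which they close (so a half turn about z gives the same grasp; the last joint's range is limited). The gripper opens to 88 mm and grips with 3 to 60 N. Pads are 18 mm wide; open, the fingers measure 123 mm over their backs; the gripper's body (75 mm by 187 mm) begins 45 mm behind the grasp point.
Start: joints at [69.792, 15.12, 91.902, -0, 72.978, -2.114], TCP at [0.21, 0.642, 0.217] pointing down, gripper open.
Joint ranges: [-150.88, 150.88], [-54.13, 125.18], [17.81, 147.31], [-75.09, 255.09], [0, 152.58], [-146.25, 146.25]. Speed limits (degrees/s): [147.25, 147.25, 180, 180, 180, 180].

## Interface

Orientations are given as [roll, pitch, yaw] about the fixed x, y, z axes, in that order (R = Rz(yaw) Ry(pitch) Rx(roll)).
In Python, from plant import bot gives the robot as it stands.
- The arm moves only by the tool apply_moves, never from a script. Its argument "series" is one flat list of numbers, 7 for each row, row after row: the shift along the tool's x, y, z in cm, then the turn, a rotation vector about the tool's x, y, z in rad, then the finger opening in cm, from 0 to 8.81. In form: [dx, dy, dz, ax, ay, az, gripper, dx, dy, dz, ax, ay, az, gripper, ...]. A call has 1 to 12 rows; each row is the pose to reach, as a shift and turn from the pose commanded when the call began, along the tool's axes at that moment; what a row does not reach only later rows make up. A row lasts 1/8 s, in which the tool goes at most 62.5 mm and 10.7 degrees, less where a joint would pass 70% of its speed; a pose out of reach is approached as far as the arm can. A call with a gripper value outside its range is refused whole. The fingers move at their own pace and stop on an object; the grip force is fixed at half the most. Time passes only in rows, so rows that repeat a pose let the fingers close. It gives the time, the measured TCP pose, the force, the opening and the grip force at its end, in the units of the state.
- bot.get_obs(): the state, without advancing time (a new reading comes with each control period).
- bot.read_camera(name): name is "scene" or "side" or "wrist"; returns a dict with "pixels" (420x560x3 uint8, red, green, blue), "fx", "fy", "cx", "cy" (pixels), "R" (3x3) and "t" (3): a world point X has camera coordinates R X + t; the wrist camera has in their place "hand_eye" (4x4, takes a point from camera to tool coordinates, whose origin is the TCP and whose axes are the flange's). Camera axes: x right, y down, z forward; pixel columns grow to the right and rows downward; lengths in m; the calibration is good to about 2 mm. A picture is of the moment at which its call begins: read the wrist's pose just before it. There is no depth.
- bot.job_done(): hands the job in; it is judged then, once.
The state is a dict: "time_s": time; "joint_pos": joint angles; "joint_vel": joint speeds; "joint_efforts": joint torques, N m; "position": TCP position; "eef_rot": TCP orientation; "wrist_force": force on the tool from outside, world axes, zero at the start; "moment": the same for the moment, N m; "gripper_width": opening from 0.0 (shut) to 1.0 (fully open); "grasp_force": force on a finger pad.
Only numpy, scipy, OpenCV 4.12 (cv2) and the standard library are available. Lean on these libraries where they do the work, as an engineer would, in place of code of your own. Each camera call takes 0.05 s, during which the arm holds its last target. There are 200 camera calls.

## Task

Two grey plastic base rings look the same outside; find the one whose hole fits over the gauge pin of the sprung ring cradle, slide it fully down over the pin and let it go; the other ring must end up on the bench. Then take the flask by its neck and lower it upright, hollow base first, over that ring into the cradle, and push it down against the spring to the bottom stop. Finish while still gripping the flask and holding it fully pressed down so that the glue can grip; leave the tumbler, loose lid, tape roll and timer where they are.

Things in the scene. Friction and masses are not known exactly. Their poses are not given: they have to be found in the camera images.
- flask: white flask with a grey neck cap, 165 mm tall, 0.25 kg (give or take a fifth); body 58 mm wide up to 104 mm, a shoulder, then the round neck cap, 42 mm wide, from 119 to 165 mm. Hollow base: round recess 50 mm wide (46 mm at the mouth), 30 mm deep, open below; foot tapered to 54 mm in its lowest 4 mm. Origin: centre of the underside; z up along the flask.
- ring_wide: grey plastic base ring, 40 mm outer diameter, 32 mm tall, 23 mm hole right through (the larger hole: it fits the pin), about 0.04 kg, stands on the bench. Origin: centre of the underside, z along the hole.
- ring_narrow: grey plastic base ring, 40 mm outer diameter, 32 mm tall, but with a 12 mm hole: it does not fit over the pin. Stands on the bench. Origin: centre of the underside, z along the hole.
- cradle: fixed sprung ring cradle: aluminium base plate 110 x 100 x 10 mm on the bench with a dark guide tube, 86 mm in diameter (90 at its foot), up to 34 mm; the sprung seat slides in the tube. Origin: centre of the underside, on the seat's axis, z up.
- seat_floor (a point): centre of the flat floor of the round aluminium seat, 56 mm above the bench when up; moves with it. Rim round it 12 mm high, inside 62 mm wide (70 mm in the top 4 mm), outside 78 mm. Gauge pin in the middle: 18 mm wide for 14 mm, then tapering to 8 mm at 24 mm height. A ring that is home stands on this floor; the flask then rests on the ring's top, its underside 2 mm above the floor.
- cradle_seat (a joint): how far the seat is pressed down, m: 0 up, 0.020 at the bottom stop. The spring pushes up with 8 N at the top and 16 N at the stop; it bears the flask's weight without sinking and returns when released. With the flask in it, a push of about 4 N starts it and about 12 N takes it to the stop.
- tumbler: bystander: white tumbler with a black lid, 74 mm in diameter, 166 mm tall, standing behind the cradle. Origin: centre of the underside.
- tumbler_lid: bystander: round clear tumbler lid lying on the bench behind the cradle, 75 mm in diameter, 17 mm tall. Origin: centre of the underside.
- tape_roll: bystander: tan tape roll lying flat in front of the cradle, 60 mm in diameter, 13 mm tall. Origin: centre of the underside.
- timer: bystander: round timer with a red knob, 62 mm in diameter, 52 mm tall, to the right of the rings. Origin: centre of the underside.
Not all that is in view belongs to the job. What is shaped like the ring_wide but red is not meant.

How it is judged (in metres and radians):
On the way:
1. the ring with the large hole stands fully down over the pin, let go, with the flask not yet on it (z of ring_wide in the frame of seat_floor below 0.004 m and horizontal distance between ring_wide and seat_floor below 0.005 m and angle between ring_wide's own z axis and vertical below 0.1 rad and contact force between the fingers and ring_wide below 0.2 N and horizontal distance between flask and seat_floor above 0.03 m), for 0.2 s.
At the end, for the whole second after the job is handed in: Large-holed ring home on the seat floor (4 mm up, 5 mm off-centre), flask over it (under 6 mm up and off-centre, tilt < 0.08 rad), still and touched by the fingers, seat pressed over 17 of 20 mm; other ring on the bench over 70 mm from the cradle axis, not held (z of ring_wide in the frame of seat_floor below 0.004 m and horizontal distance between ring_wide and seat_floor below 0.005 m and angle between ring_wide's own z axis and vertical below 0.1 rad and value of joint cradle_seat above 0.017 m and z of flask in the frame of seat_floor below 0.006 m and horizontal distance between flask and seat_floor below 0.006 m and angle between flask's own z axis and vertical below 0.08 rad and contact force between the fingers and flask above 1 N and linear speed of flask below 0.02 m/s and height (world z) of ring_narrow below 0.03 m and horizontal distance between ring_narrow and cradle above 0.07 m and contact force between the fingers and ring_narrow below 0.2 N); the arm keeps its last pose, push and grip.
It fails at once if the tumbler is pushed from its place (distance of tumbler from where it was at the start of the episode above 0.025 m).
It fails at once if the loose lid is pushed from its place (distance of tumbler_lid from where it was at the start of the episode above 0.025 m).
It fails at once if the tape roll is pushed from its place (distance of tape_roll from where it was at the start of the episode above 0.025 m).
It fails at once if the timer is pushed from its place (distance of timer from where it was at the start of the episode above 0.025 m).
It also fails if it takes over 58 s, if anything falls off the work surface, if the arm or the gripper's body presses on something with over 40 N, if the wrist force passes 120 N, or if a joint passes its speed limit or range.

## Working session

There is one attempt and no reset: what is moved stays moved. The work goes in short steps, Python scripts to look and compute and a tool call to move; the robot and the scene stay as the last step left them, time stands still between calls to the robot, and variables do not carry over. Pictures are saved under pics/ and viewed, at most 10 in all, crops included, and the job is handed in when it is done.

Besides the shell and the picture viewer there is one more tool, called after ">>>" by a JSON object that holds its "method" and its "body", one argument or row to a line. apply_moves: Moves the arm, as the interface text tells. Its arguments: {"type":"object","properties":{"series":{"type":"array","items":{"type":"number"}}},"required":["series"]}

```bash
mkdir -p pics
python3 - <<'E'
from plant import bot
import cv2,numpy as np
print(bot.get_obs(),bot.tcp_to_grasp)
ims=[]
for n in("scene","side","wrist"):
    c=bot.read_camera(n); np.savez(f"{n}0.npz",**c); 
    cv2.imwrite(f"pics/{n}0.png",c["pixels"][:,:,::-1])
    print(n,{k:v for k,v in c.items() if k!="pixels"})
E
```

```text
{'time_s': 0.0, 'joint_pos': array([ 6.97926855e+01,  1.51682473e+01,  9.19799304e+01,  2.95336570e-04,
        7.29782816e+01, -2.11301685e+00]), 'joint_vel': array([-0.01902257, -0.07896993, -0.03938488,  0.01307709,  0.1004174 ,
        0.0106733 ]), 'joint_efforts': array([ 5.86084552e-04, -5.02116179e+01, -3.56877100e+01,  7.30181322e-02,
        2.96869583e-02, -1.85073868e-04]), 'position': array([0.2093687 , 0.64091509, 0.21601126]), 'eef_rot': array([-1.79873637e+02, -4.94466050e-03,  1.61905610e+02]), 'wrist_force': array([ 0.34255979, -0.09946688,  0.31036799]), 'moment': array([ 0.00756622, -0.02322757,  0.02568581]), 'grasp_force': 0.0, 'gripper_width': 0.9982191592291184} 0.0187
scene {'fx': 506.9640610338712, 'fy': 506.9640610338712, 'cx': 272.74084165254436, 'cy': 200.26183386980878, 'R': array([[-0.99762081,  0.06816265, -0.01032342],
       [ 0.0542546 ,  0.68386947, -0.72758435],
       [-0.04253421, -0.72641338, -0.68594055]]), 't': array([0.53954296, 0.13347648, 1.13177569])}
side {'fx': 482.6851074086824, 'fy': 482.6851074086824, 'cx': 281.7373881441402, 'cy': 214.55373100004985, 'R': array([[-0.87324777, -0.48697153, -0.0172356 ],
       [-0.20054701,  0.39141192, -0.89809666],
       [ 0.44409373, -0.78080435, -0.43946027]]), 't': array([0.41723811, 0.23379011, 0.74977326])}
wrist {'fx': 343.07227117246737, 'fy': 343.07227117246737, 'cx': 279.6197727465011, 'cy': 207.7364461996533, 'hand_eye': array([[-5.99349767e-04, -9.56093038e-01, -2.93062696e-01,
         7.55097652e-02],
       [ 9.99999790e-01, -6.45162032e-04,  5.96639782e-05,
         9.57799746e-04],
       [-2.46117239e-04, -2.93062598e-01,  9.56093224e-01,
        -1.67187842e-01],
       [ 0.00000000e+00,  0.00000000e+00,  0.00000000e+00,
         1.00000000e+00]])}
```

View pics/scene0.png

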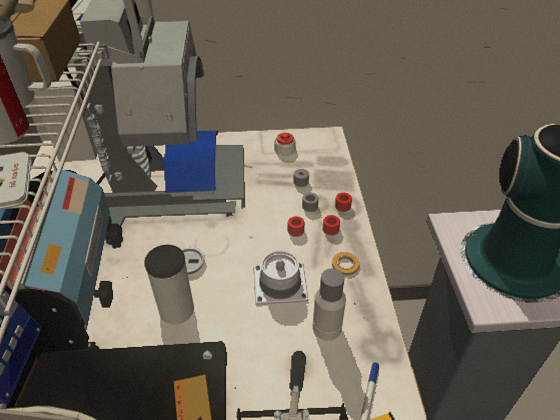

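View pics/side0.png

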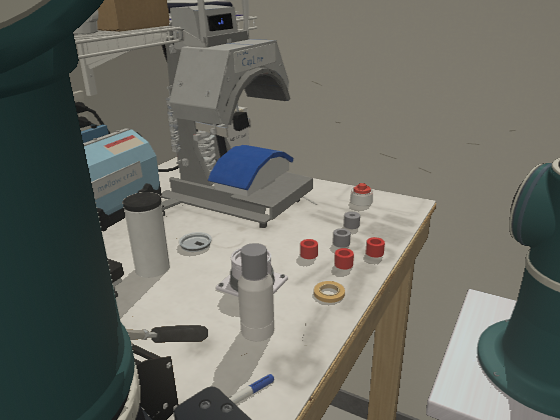

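View pics/wrist0.png

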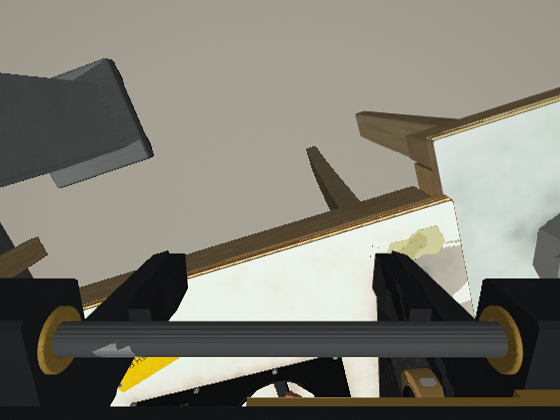

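The scene picture shows the grey rings at (302,177) and (311,202), the cradle pin at (281,266), the flask cap top at (331,277), tape (346,263), timer (286,143), tumbler top (165,261), and three red decoys. The side picture shows the grey rings at (352,219) and (342,238). The wrist view shows the bench edge only.

```bash
cat > h.py <<'E'
import numpy as np
from scipy.spatial.transform import Rotation as Ro
def cam(n):
    from plant import bot
    o=bot.get_obs(); c=bot.read_camera(n)
    if n=="wrist": c["R"],c["t"]=wpose(c,o)
    return c,o
def wpose(c,o):
    T=np.eye(4);T[:3,:3]=Ro.from_euler("xyz",o["eef_rot"],degrees=True).as_matrix();T[:3,3]=o["position"]
    M=np.linalg.inv(T@c["hand_eye"]); return M[:3,:3],M[:3,3]
def ray(c,u,v,z):
    d=c["R"].T@np.array([(u-c["cx"])/c["fx"],(v-c["cy"])/c["fy"],1]); p=-c["R"].T@c["t"]
    return p+d*(z-p[2])/d[2]
def proj(c,X):
    q=c["R"]@np.array(X)+c["t"]; return c["fx"]*q[0]/q[2]+c["cx"],c["fy"]*q[1]/q[2]+c["cy"]
E
python3 - <<'E'
from h import *
c=np.load("scene0.npz");s=np.load("side0.npz")
for n,cc,u,v,z in[("rA",c,302,174,.032),("rB",c,311,199,.032),("rA s",s,352,216,.032),("rB s",s,342,234,.032),("red1",c,343,197,.032),("red2",c,331,221,.032),("red3",c,296,222,.032),("pin",c,281,266,.08),("flask",c,331,277,.165),("flask s",s,255,252,.165),("tape",c,346,263,.013),("timer",c,285,136,.052),("tumbler",c,165,260,.166),("lid",c,191,262,.017)]:
    print(n,ray(cc,u,v,z).round(3))
E
```

```text
rA [ 0.445 -0.295  0.032]
rB [ 0.433 -0.2    0.032]
rA s [ 0.444 -0.287  0.032]
rB s [ 0.43  -0.192  0.032]
red1 [ 0.354 -0.201  0.032]
red2 [ 0.396 -0.122  0.032]
red3 [ 0.478 -0.125  0.032]
pin [0.526 0.042 0.08 ]
flask [0.446 0.143 0.165]
flask s [0.436 0.154 0.165]
tape [ 0.379 -0.01   0.013]
timer [ 0.477 -0.436  0.052]
tumbler [0.742 0.082 0.166]
lid [ 0.718 -0.035  0.017]
```

>>> {"method": "apply_moves", "body": {
  "series": [-37, -25.9, -5.4, 0, 0, 1.255, 8.8, -37, -25.9, -5.4, 0, 0, 1.255, 8.8, -37, -25.9, -5.4, 0, 0, 1.255, 8.8, -37, -25.9, -5.4, 0, 0, 1.255, 8.8, -37, -25.9, -5.4, 0, 0, 1.255, 8.8, -37, -25.9, -5.4, 0, 0, 1.255, 8.8, -37, -25.9, -5.4, 0, 0, 1.255, 8.8, -48.7, -74.7, -2, 0, 0, 1.255, 8.8, -48.7, -74.7, -2, 0, 0, 1.255, 8.8, -48.7, -74.7, -1, 0, 0, 1.255, 8.8, -48.7, -74.7, -1, 0, 0, 1.255, 8.8, -48.7, -74.7, -1, 0, 0, 1.255, 8.8]
}}

```text
time_s: 1.65
position: [0.4518, -0.0186, 0.245]
eef_rot: [180.0, 0.0, 90.0]
wrist_force: [1.5, -0.5, 1.0]
gripper_width: 0.996
grasp_force: 0.0
```

>>> {"method": "apply_moves", "body": {
  "series": [-20, -1.2, 2.5, 0, 0, 0, 8.8, -20, -1.2, 2.5, 0, 0, 0, 8.8, -20, -1.2, 2.5, 0, 0, 0, 8.8, -20, -1.2, 2.5, 0, 0, 0, 8.8, -20, -1.2, 2.5, 0, 0, 0, 8.8]
}}

```text
time_s: 2.28
position: [0.44, -0.2169, 0.2197]
eef_rot: [-180.0, -0.1, 89.9]
wrist_force: [-0.4, -0.6, 0.9]
gripper_width: 0.998
grasp_force: 0.0
```

Run:
```python
from h import *
import cv2
c,o=cam("wrist"); print(o["position"],o["eef_rot"])
np.savez("w1.npz",**c); cv2.imwrite("pics/w1.png",c["pixels"][:,:,::-1])
```

```text
[ 0.4400297  -0.21689368  0.21968816] [-1.79951958e+02 -6.56653426e-02  8.98748115e+01]
```

View pics/w1.png

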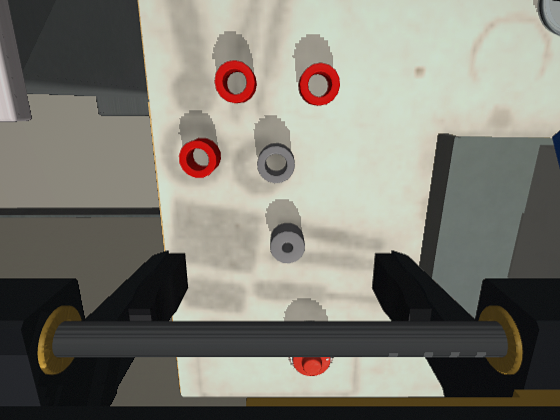

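The wide ring is the one at (276,162): its hole is nearly as large as the red rings' holes. The narrow one is at (287,246), already on the bench, so it can stay there. The timer is at (311,360).

Run:
```python
from h import *
import cv2
c=np.load("w1.npz");p=c["pixels"].astype(int)
sub=p[120:200,235:315]; print(sub[42,::4].tolist()); print(sub[10::5,40].tolist())
m=((sub.mean(2)>85)&(sub.mean(2)<150)&(np.ptp(sub,2)<18)).astype(np.uint8)
cs,h=cv2.findContours(m,cv2.RETR_CCOMP,cv2.CHAIN_APPROX_NONE)
for q in cs:
    if len(q)>25:
        e=cv2.fitEllipse(q); u,v=e[0][0]+235,e[0][1]+120; print(e,ray(c,u,v,.032).round(4))
```

```text
[[174, 168, 154], [172, 166, 152], [175, 169, 157], [193, 187, 171], [197, 191, 175], [203, 196, 180], [122, 120, 121], [127, 125, 125], [142, 139, 128], [134, 131, 121], [127, 124, 113], [122, 118, 108], [122, 118, 109], [115, 114, 115], [125, 124, 124], [208, 203, 185], [210, 208, 192], [210, 212, 194], [210, 214, 196], [210, 213, 196]]
[[151, 146, 135], [148, 144, 133], [143, 139, 128], [50, 50, 51], [127, 125, 126], [118, 114, 104], [124, 121, 110], [128, 124, 113], [100, 98, 92], [52, 51, 53], [127, 125, 126], [185, 180, 164], [202, 197, 180], [210, 210, 195]]
((38.48308181762695, 31.449617385864258), (35.754398345947266, 70.7433853149414), 170.46763610839844) [ 0.4342 -0.188   0.032 ]
((40.56671905517578, 44.38669967651367), (21.728626251220703, 22.564538955688477), 161.73736572265625) [ 0.4363 -0.2015  0.032 ]
```

Run:
```python
from h import *
import cv2
c=np.load("w1.npz");p=c["pixels"].astype(int)
sub=p[120:200,235:315]
m=((sub.mean(2)>95)&(sub.mean(2)<150)&(np.ptp(sub,2)<6)).astype(np.uint8)
cs,h=cv2.findContours(m,cv2.RETR_CCOMP,cv2.CHAIN_APPROX_NONE)
for q in cs:
    if len(q)>25:
        e=cv2.fitEllipse(q); u,v=e[0][0]+235,e[0][1]+120; print(e,ray(c,u,v,.032).round(4))
```

```text
((40.513179779052734, 44.233211517333984), (35.61406707763672, 35.94788360595703), 91.62444305419922) [ 0.4363 -0.2013  0.032 ]
((40.491031646728516, 44.58742141723633), (23.116743087768555, 23.66187286376953), 106.07080841064453) [ 0.4362 -0.2017  0.032 ]
```

>>> {"method": "apply_moves", "body": {
  "series": [1.6, -0.4, 12, 0, 0, 0, 6, 1.6, -0.4, 12, 0, 0, 0, 6, 1.6, -0.4, 12, 0, 0, 0, 6, 1.6, -0.4, 12, 0, 0, 0, 6]
}}

```text
time_s: 2.82
position: [0.4381, -0.2004, 0.1022]
eef_rot: [179.9, 0.1, 90.1]
wrist_force: [0.6, 0.3, 0.5]
gripper_width: 0.685
grasp_force: 0.0
```

>>> {"method": "apply_moves", "body": {
  "series": [-0.1, -0.15, 5, 0, 0, 0, 6, -0.1, -0.15, 9.1, 0, 0, 0, 6, -0.1, -0.15, 9.1, 0, 0, 0, 6, -0.1, -0.15, 9.1, 0, 0, 0, 6, -0.1, -0.15, 9.1, 0, 0, 0, 3.5, -0.1, -0.15, 9.1, 0, 0, 0, 3.5, -0.1, -0.15, 9.1, 0, 0, 0, 3.5, -0.1, -0.15, 9.1, 0, 0, 0, 3.5, -0.1, -0.15, 9.1, 0, 0, 0, 3.5]
}}

```text
time_s: 3.95
position: [0.436, -0.2024, 0.0109]
eef_rot: [179.9, 0.1, 90.0]
wrist_force: [-1.9, 0.5, 8.6]
gripper_width: 0.399
grasp_force: 4.3
```

Run:
```python
from h import *
import cv2
c,o=cam("wrist"); print(o["position"],o["eef_rot"],o["gripper_width"],o["grasp_force"],o["wrist_force"])
s,_=cam("side"); 
a=cv2.resize(s["pixels"][180:280,280:420],(560,400),interpolation=2)
cv2.imwrite("pics/w2.png",cv2.resize(np.vstack([c["pixels"],a])[:,:,::-1],None,fx=.73,fy=.73))
```

```text
[ 0.436045   -0.20237049  0.01088251] [1.79887184e+02 6.30029813e-02 8.99986747e+01] 0.39851943982563715 4.289066756609827 [-1.89035623  0.52032004  8.64343906]
```

View pics/w2.png

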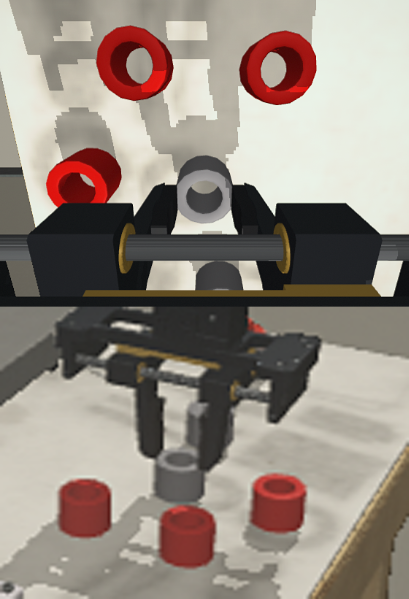

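Run:
```python
from h import *
import cv2
c,o=cam("wrist")
print(proj(c,[o["position"][0],o["position"][1],.032]))
p=c["pixels"].astype(int); y0,x0=200,230; sub=p[y0:320,x0:330]
m=((sub.mean(2)>95)&(sub.mean(2)<160)&(np.ptp(sub,2)<6)).astype(np.uint8)
cs,h=cv2.findContours(m,cv2.RETR_CCOMP,cv2.CHAIN_APPROX_NONE)
for q in cs:
    if len(q)>60:
        e=cv2.fitEllipse(q); u,v=e[0][0]+x0,e[0][1]+y0; print(e,ray(c,u,v,.032).round(4))
```

```text
(np.float64(278.78985767905493), np.float64(272.2019524050335))
((48.878170013427734, 67.80500793457031), (71.29024505615234, 76.65492248535156), 80.36911010742188) [ 0.4361 -0.2001  0.032 ]
((49.1081428527832, 68.6903076171875), (48.06712341308594, 50.75870895385742), 115.9734878540039) [ 0.4362 -0.2006  0.032 ]
```

>>> {"method": "apply_moves", "body": {
  "series": [0, 0, 0, 0, 0, 0, 2, 0, 0, 0, 0, 0, 0, 2, 0, 0, 0, 0, 0, 0, 2, 0, 0, 0, 0, 0, 0, 2]
}}

```text
time_s: 4.6
position: [0.4356, -0.2025, 0.011]
eef_rot: [179.9, 0.1, 90.0]
wrist_force: [-2.9, 0.1, 10.5]
gripper_width: 0.229
grasp_force: 5.4
```

Run:
```python
from h import *
import cv2
c,o=cam("wrist")
s,_=cam("side"); s2,_=cam("scene")
a=cv2.resize(s["pixels"][180:270,290:410],(400,300),interpolation=2)
b=cv2.resize(s2["pixels"][140:230,250:370],(400,300),interpolation=2)
w=c["pixels"][150:360,140:420]; w=cv2.resize(w,(400,300))
cv2.imwrite("pics/w3.png",np.vstack([np.hstack([a,b]),np.hstack([w,w*0])])[:,:,::-1])
```

```text
(no output)
```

View pics/w3.png

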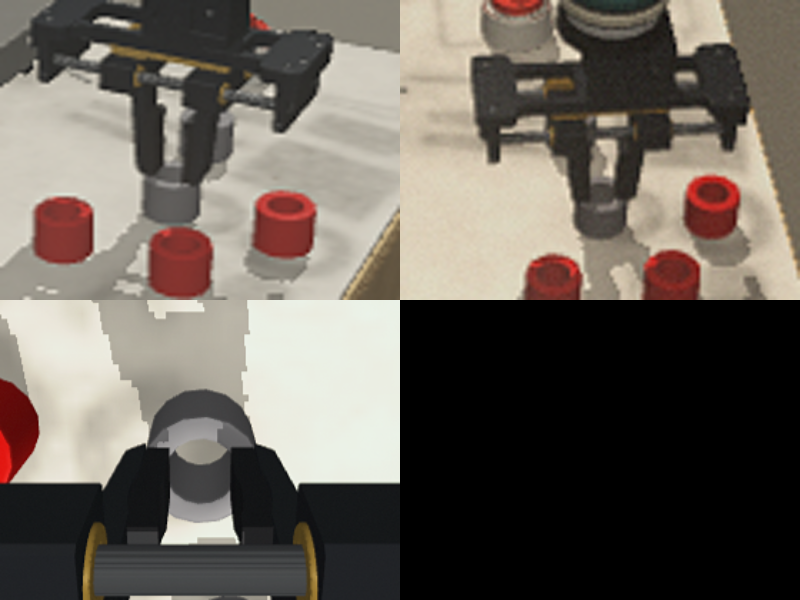

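The tips are resting on top of the ring, about 20 mm behind the nominal TCP. I'll reopen the fingers and go lower in checked steps.

>>> {"method": "apply_moves", "body": {
  "series": [0, 0, -1.5, 0, 0, 0, 2, 0, 0, -1.5, 0, 0, 0, 6, 0, 0, -1.5, 0, 0, 0, 6, 0, 0, -1.5, 0, 0, 0, 6, 0, 0, -1.5, 0, 0, 0, 6, 0.2, 0, -1.5, 0, 0, 0, 6, 0.2, 0, 0, 0, 0, 0, 6, 0.2, 0, 1, 0, 0, 0, 6, 0.2, 0, 1, 0, 0, 0, 6]
}}

```text
time_s: 5.88
position: [0.4334, -0.199, -0.0026]
eef_rot: [-179.8, -0.1, 90.0]
wrist_force: [0.3, 0.6, 0.6]
gripper_width: 0.681
grasp_force: 0.0
```

Run:
```python
from h import *
import cv2
c,o=cam("wrist"); print(o["position"],o["gripper_width"],o["wrist_force"],o["grasp_force"])
s,_=cam("side")
print(proj(s,o["position"]+[0,0,.0187]),proj(s,o["position"]))
a=cv2.resize(s["pixels"][180:270,290:410],(400,300),interpolation=2)
w=c["pixels"][150:360,140:420]; w=cv2.resize(w,(400,300))
cv2.imwrite("pics/w4.png",np.hstack([a,w])[:,:,::-1])
```

```text
[ 0.43344809 -0.19897372 -0.00255008] 0.6814312248562377 [0.25806389 0.6080563  0.57156296] 0.0
(np.float64(341.64405146415015), np.float64(238.66680885849067)) (np.float64(341.33757890769516), np.float64(245.86433967152283))
```

View pics/w4.png

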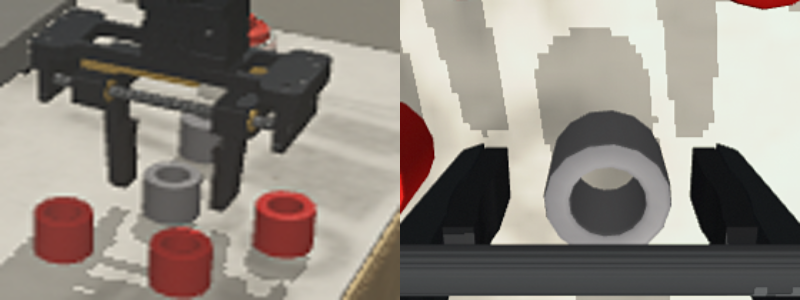

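The fingers now straddle the ring with clearance to the bench. The reported z seems about 20 mm lower than the true height, so I'll estimate that from the ring's known 40 mm diameter.

```bash
cat >> h.py <<'E'
def ring(c,box):
    import cv2
    x0,y0,x1,y1=box; sub=c["pixels"].astype(int)[y0:y1,x0:x1]
    m=((sub.mean(2)>95)&(sub.mean(2)<175)&(np.ptp(sub,2)<7)).astype(np.uint8)
    cs,h=cv2.findContours(m,cv2.RETR_CCOMP,cv2.CHAIN_APPROX_NONE)
    i=max(range(len(cs)),key=lambda i:len(cs[i])); e=cv2.fitEllipse(cs[i]); k=h[0][i][2]
    e2=cv2.fitEllipse(max([q for j,q in enumerate(cs) if h[0][j][3]==i],key=len)) if k>=0 else None
    return (e[0][0]+x0,e[0][1]+y0),e[1],e2 and (e2[0][0]+x0,e2[0][1]+y0),e2 and e2[1]
def dz(c,u,v,w,D,z):
    # true minus reported height of the camera, from apparent width w (px) of diameter D at height z
    d=(c["R"]@ray(c,u,v,z)+c["t"])[2]; depth=c["fx"]*D/w; return (depth-d)*-(c["R"].T@np.array([(u-c["cx"])/c["fx"],(v-c["cy"])/c["fy"],1]))[2]
E
python3 - <<'E'
from h import *
c,o=cam("wrist")
for c,b in((c,(230,200,340,325)),(np.load("w1.npz"),(235,140,315,190))):
    r=ring(c,b); print(r)
    for k in(0,2):
        (u,v),s=r[k],r[k+1]
        w=s[1]+(1 if k==0 else -1); D=.04 if k==0 else .023
        h=dz(c,u,v,w,D,.032); print("dz",h,"ctr",ray(c,u,v,.032-h))
print(o["position"],o["eef_rot"])
E
```

```text
((282.62952041625977, 285.9830322265625), (73.3326187133789, 87.5947036743164), (282.58951568603516, 288.0889587402344), (48.68751907348633, 54.1361198425293))
dz 0.003965095678376436 ctr [ 0.43638888 -0.20218562  0.0280349 ]
dz -0.0019929132597861095 ctr [ 0.43631719 -0.19979556  0.03399291]
((275.48946380615234, 164.25193405151367), (35.61392593383789, 36.10586929321289), (275.50810623168945, 164.62409210205078), (23.050992965698242, 23.643381118774414))
dz 0.012494168491921018 ctr [ 0.43607397 -0.2034587   0.01950583]
dz -0.008833994167115179 ctr [ 0.43635818 -0.20019229  0.04083399]
[ 0.43457756 -0.19957121 -0.00134371] [-1.79946896e+02 -2.71304714e-02  8.99991446e+01]
```

>>> {"method": "apply_moves", "body": {
  "series": [-0.1, 0.15, 0.5, 0, 0, 0, 6, -0.1, 0.15, 0.5, 0, 0, 0, 6, -0.1, 0.15, 0.5, 0, 0, 0, 2, -0.1, 0.15, 0.5, 0, 0, 0, 2, -0.1, 0.15, 0.5, 0, 0, 0, 2, -0.1, 0.15, 0.5, 0, 0, 0, 2, -0.1, 0.15, 0.5, 0, 0, 0, 2]
}}

```text
time_s: 6.9
position: [0.4365, -0.2008, -0.0057]
eef_rot: [180.0, 0.0, 90.0]
wrist_force: [-0.4, 0.2, 0.2]
gripper_width: 0.444
grasp_force: 30.0
```

>>> {"method": "apply_moves", "body": {
  "series": [0, 0, -6, 0, 0, 0, 2, 0, 0, -12, 0, 0, 0, 2, 5, 3, -17.5, 0, 0, 0, 2, 10, 6, -17.5, 0, 0, 0, 2, 15, 8, -17.5, 0, 0, 0, 2, 18, 9, -17.5, 0, 0, 0, 2, 18, 9, -17.5, 0, 0, 0, 2, 18, 9, -17.5, 0, 0, 0, 2]
}}

```text
time_s: 7.9
position: [0.5258, -0.0212, 0.1687]
eef_rot: [-179.9, 0.0, 90.0]
wrist_force: [-0.2, 0.5, -0.8]
gripper_width: 0.438
grasp_force: 30.0
```

Run:
```python
from h import *
import cv2
c,o=cam("wrist"); print(o["position"],o["eef_rot"],o["gripper_width"],o["grasp_force"])
np.savez("w5.npz",**c); cv2.imwrite("pics/w5.png",c["pixels"][:,:,::-1])
```

```text
[ 0.52584809 -0.0211712   0.16872054] [-1.79940802e+02  3.02881309e-02  9.00248453e+01] 0.4380627097560434 29.999728593975306
```

View pics/w5.png

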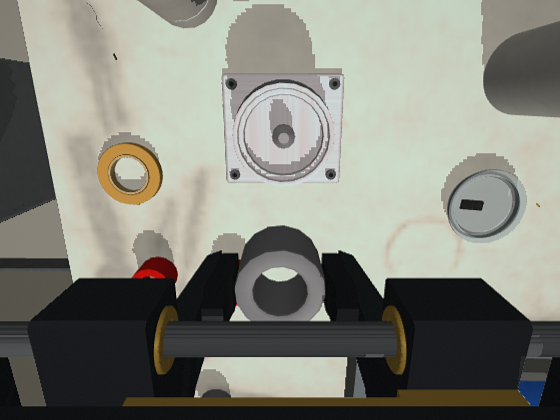

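The wrist picture shows the gripped ring at (280,290), the cradle with its rim centre near (283,131) and pin near (283,136), and four plate screws at (232,84), (335,84), (235,174) and (320,174).

Run:
```python
from h import *
import cv2
c=np.load("w5.npz"); g=cv2.cvtColor(c["pixels"],cv2.COLOR_RGB2GRAY)
P=[]
for u,v in((232,84),(335,84),(235,174),(320,174)):
    s=g[v-9:v+10,u-9:u+10]; ys,xs=np.nonzero(s<95); P.append(ray(c,u-9+xs.mean(),v-9+ys.mean(),.0105)); print(len(xs),P[-1].round(4))
print("screws",np.mean(P,0))
H=cv2.HoughCircles(cv2.resize(g[60:200,210:360],None,fx=4,fy=4,interpolation=2),cv2.HOUGH_GRADIENT,1,8,param1=120,param2=40,minRadius=120,maxRadius=230)
for x,y,r in H[0][:8]:
    u,v=x/4+210-.4,y/4+60-.4; print("rim",u,v,r/4,ray(c,u,v,.068).round(4),"D",2*r/4*(c["R"]@ray(c,u,v,.068)+c["t"])[2]/c["fx"])
s=g[115:160,262:306]; print(s[::3,::3])
print(ray(c,283.5,138,.080))
print("held",ring(c,(225,230,335,325)))
(u,v),*_=ring(c,(225,230,335,325)); print(ray(c,u,v,.1687+.0057+.032))
```

```text
95 [0.4829 0.0717 0.0105]
87 [0.575  0.0719 0.0105]
73 [ 0.4831 -0.0102  0.0105]
30 [ 0.5726 -0.0103  0.0105]
screws [0.52840079 0.0307768  0.0105    ]
rim 282.975 134.725 46.325 [0.5289 0.0319 0.068 ] D 0.07102670944990262
rim 282.475 125.975 47.225 [0.5285 0.0384 0.068 ] D 0.07187960720815076
rim 283.975 129.975 43.05 [0.5296 0.0355 0.068 ] D 0.06574368924410168
rim 285.725 131.225 42.7 [0.531  0.0345 0.068 ] D 0.0652772421205895
rim 280.975 134.225 46.625 [0.5273 0.0323 0.068 ] D 0.0714568003063385
rim 284.225 136.975 42.35 [0.5298 0.0302 0.068 ] D 0.06505474747008001
rim 283.475 132.725 45.525 [0.5292 0.0334 0.068 ] D 0.06968333390638105
rim 281.975 131.225 48.375 [0.5281 0.0345 0.068 ] D 0.07395296667453669
[[208 206 212 147 144 146 149 147 146 150 202 209 206 201 202]
 [209 205 212 145 144 145 149 147 147 151 202 209 206 201 201]
 [207 204 209 144 144 145 147 146 146 150 201 210 206 201 201]
 [207 205 208 142 143 147 119  82 131 154 201 209 205 201 201]
 [208 205 207 143 147  81  91  89  91  86 157 209 206 200 202]
 [208 205 207 148  79  88  90  94  89  87  76 210 204 200 201]
 [207 204 208 198  80  84 108 152 128  89  87 207 204 199 202]
 [207 205 208 179  84  80 155 155 153 101  98 167 205 199 201]
 [206 204 208 209  88  85 155 154 154 113 106 210 204 198 201]
 [207 205 207 204  98  99 138 157 163 117 110 210 204 197 201]
 [206 205 208 202 205 106 109 116 121 116 204 209 205 198 200]
 [206 205 207 203 201 204 197 153 195 208 202 209 205 198 202]
 [206 205 209 202 200 202 204 205 204 206 203 207 204 198 201]
 [206 204 208 203 201 202 205 204 203 207 203 209 203 198 157]
 [208 206 208 204 200 203 205 205 203 207 204 209 204 151 157]]
[0.52914525 0.03058093 0.08      ]
held ((279.4180107116699, 287.75545501708984), (72.16971588134766, 90.3701171875), (279.60596466064453, 291.2828483581543), (50.01228713989258, 56.346622467041016))
[ 0.52622125 -0.0198362   0.2064    ]
```

>>> {"method": "apply_moves", "body": {
  "series": [5.2, 0.3, 0, 0, 0, 0, 2, 5.2, 0.3, 4, 0, 0, 0, 2, 5.2, 0.3, 7.8, 0, 0, 0, 2, 5.2, 0.3, 7.8, 0, 0, 0, 2, 5.2, 0.3, 7.8, 0, 0, 0, 2]
}}

```text
time_s: 8.57
position: [0.5301, 0.0303, 0.0922]
eef_rot: [179.9, 0.0, 89.9]
wrist_force: [-0.1, 0.5, -0.1]
gripper_width: 0.443
grasp_force: 30.0
```

Run:
```python
from h import *
import cv2
c,o=cam("wrist"); print(o["position"],o["eef_rot"],o["gripper_width"],o["wrist_force"])
np.savez("w6.npz",**c)
w=cv2.resize(c["pixels"][170:350,180:380],(400,360))
s,_=cam("side"); a=cv2.resize(s["pixels"][200:320,190:310],(360,360),interpolation=2)
cv2.imwrite("pics/w6.png",np.hstack([w,a])[:,:,::-1])
```

```text
[0.53007043 0.03031846 0.09223617] [1.79935057e+02 5.47494949e-03 8.99139040e+01] 0.4428822504947231 [-0.13328818  0.46148865 -0.05869201]
```

View pics/w6.png

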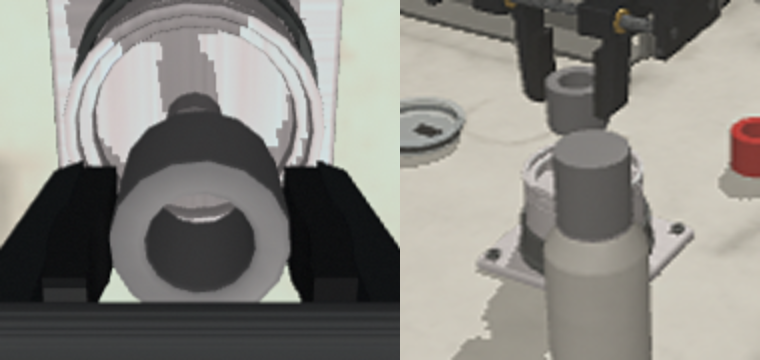

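The ring is hanging just above the pin, lined up sideways. Descending.

>>> {"method": "apply_moves", "body": {
  "series": [0, -0.1, 1, 0, 0, 0, 2, 0, -0.1, 2, 0, 0, 0, 2, 0, -0.1, 3, 0, 0, 0, 2, 0, -0.1, 3, 0, 0, 0, 2]
}}

```text
time_s: 9.18
position: [0.5271, 0.0313, 0.0596]
eef_rot: [-179.8, 0.0, 90.0]
wrist_force: [0.1, -0.6, -0.7]
gripper_width: 0.437
grasp_force: 30.0
```

>>> {"method": "apply_moves", "body": {
  "series": [0, 0, 0.6, 0, 0, 0, 2, 0, 0, 0.8, 0, 0, 0, 2, 0, 0, 0.8, 0, 0, 0, 2]
}}

```text
time_s: 9.55
position: [0.5283, 0.0313, 0.053]
eef_rot: [-180.0, 0.0, 90.0]
wrist_force: [0.5, -0.0, -0.8]
gripper_width: 0.441
grasp_force: 30.0
```

Release, then rise and look.

>>> {"method": "apply_moves", "body": {
  "series": [0, 0, 0, 0, 0, 0, 6.5, 0, 0, 0, 0, 0, 0, 6.5, 0, 0, 0, 0, 0, 0, 6.5, 0, 0, 0, 0, 0, 0, 6.5, 0, 0, -4, 0, 0, 0, 6.5, -3, 0, -10, 0, 0, 0, 6.5, -6, 0, -15, 0, 0, 0, 6.5, -6, 0, -15, 0, 0, 0, 6.5, -6, 0, -15, 0, 0, 0, 6.5]
}}

```text
time_s: 10.68
position: [0.528, -0.0287, 0.2027]
eef_rot: [-180.0, -0.0, 90.0]
wrist_force: [0.0, 0.3, -0.6]
gripper_width: 0.736
grasp_force: 0.0
```

Run:
```python
from h import *
import cv2
c,o=cam("wrist"); print(o["position"],o["eef_rot"],o["gripper_width"],o["wrist_force"])
np.savez("w7.npz",**c)
w=cv2.resize(c["pixels"][20:320,160:460],(500,500))
s,_=cam("side"); a=cv2.resize(s["pixels"][220:300,210:290],(300,300),interpolation=2)
cv2.imwrite("pics/w7.png",np.hstack([w,np.vstack([a,np.zeros((200,300,3),np.uint8)])])[:,:,::-1])
s2,_=cam("scene"); np.savez("sc7.npz",**s2); np.savez("sd7.npz",**s)
```

```text
[ 0.52803669 -0.02866586  0.20273578] [-1.79983617e+02 -1.99135526e-02  8.99627785e+01] 0.7359572657092391 [ 0.00298049  0.33957417 -0.56501251]
```

View pics/w7.png

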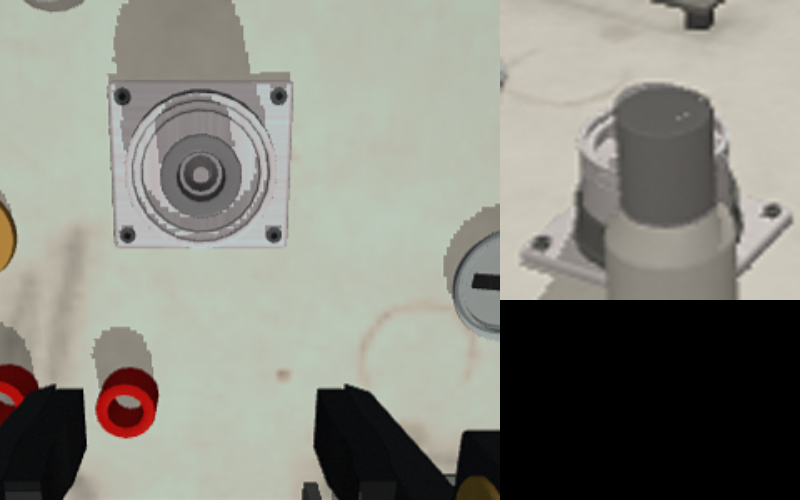

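The ring sits concentrically around the pin tip, down inside the rim. Next, the flask: I'll locate its cap from above.

>>> {"method": "apply_moves", "body": {
  "series": [0, 0, -4.7, 0, 0, 0, 8.0, 6, -4, -4.7, 0, 0, 0, 8.0, 12.9, -8.7, -4.7, 0, 0, 0, 8.0, 12.9, -8.7, -4.7, 0, 0, 0, 8.0, 12.9, -8.7, -4.7, 0, 0, 0, 8.0, 12.9, -8.7, -4.7, 0, 0, 0, 8.0]
}}

```text
time_s: 11.58
position: [0.4413, 0.1001, 0.2492]
eef_rot: [-179.9, 0.0, 90.1]
wrist_force: [-0.7, 0.7, 1.1]
gripper_width: 0.905
grasp_force: 0.0
```

Run:
```python
from h import *
import cv2
c7=np.load("w7.npz"); r=ring(c7,(245,95,315,155)); print("ring",r,ray(c7,*r[0],.088))
c,o=cam("wrist"); print(o["position"],o["eef_rot"])
np.savez("w8.npz",**c); cv2.imwrite("pics/w8.png",c["pixels"][:,:,::-1])
print(proj(c,[.441,.148,.165]))
p=c["pixels"].astype(int)
u,v=map(int,proj(c,[.441,.148,.165]))
for vv in range(v-50,v+51,10): print(vv,p[vv,u-60:u+61:10].mean(1).astype(int).tolist())
for d in range(-60,61,10): print(d,p[v,u+d].tolist(),end=' ')
```

```text
ring ((279.20849990844727, 124.61163711547852), (66.77973175048828, 69.32654571533203), (280.2666778564453, 125.79300689697266), (27.16663360595703, 28.130014419555664)) [0.52830258 0.03120789 0.088     ]
[0.44129158 0.10008291 0.24918097] [-1.79923991e+02  4.89399065e-02  9.00564965e+01]
(np.float64(278.6693195578626), np.float64(143.95420129196324))
93 [165, 169, 193, 204, 148, 147, 150, 150, 150, 209, 208, 208, 206]
103 [177, 191, 202, 204, 150, 153, 154, 152, 151, 211, 210, 210, 210]
113 [195, 203, 207, 206, 148, 123, 129, 130, 124, 210, 211, 211, 210]
123 [201, 206, 211, 211, 114, 115, 125, 126, 126, 126, 208, 211, 212]
133 [200, 205, 207, 209, 71, 124, 125, 125, 125, 117, 212, 212, 210]
143 [181, 202, 207, 208, 123, 123, 124, 125, 124, 125, 212, 153, 150]
153 [169, 199, 206, 207, 120, 124, 124, 125, 125, 125, 153, 151, 148]
163 [166, 190, 204, 207, 211, 124, 124, 126, 126, 213, 155, 152, 152]
173 [164, 62, 204, 211, 212, 210, 187, 155, 212, 215, 152, 151, 150]
183 [175, 186, 210, 209, 211, 211, 211, 211, 213, 157, 155, 157, 156]
193 [179, 192, 206, 211, 210, 211, 210, 211, 213, 209, 147, 147, 43]
-60 [190, 185, 170] -50 [211, 206, 190] -40 [210, 215, 197] -30 [211, 215, 198] -20 [124, 123, 123] -10 [125, 123, 123] 0 [126, 123, 125] 10 [126, 125, 125] 20 [125, 124, 125] 30 [126, 125, 124] 40 [210, 221, 206] 50 [161, 155, 144] 60 [157, 153, 141]
```

Run:
```python
from h import *
import cv2
c=np.load("w8.npz"); p=c["pixels"].astype(int)[95:195,230:340]
m=((p.mean(2)>110)&(p.mean(2)<136)&(np.ptp(p,2)<6)).astype(np.uint8)
m=cv2.morphologyEx(m,cv2.MORPH_OPEN,np.ones((5,5),np.uint8))
cs,_=cv2.findContours(m,cv2.RETR_EXTERNAL,cv2.CHAIN_APPROX_NONE)
q=max(cs,key=len); e=cv2.fitEllipse(q); u,v=e[0][0]+230,e[0][1]+95
X=ray(c,u,v,.165); print(e,cv2.boundingRect(q),(u,v),X,"D",(e[1][1]+1)*(c["R"]@X+c["t"])[2]/c["fx"])
```

```text
((53.83119583129883, 50.427955627441406), (53.98445129394531, 54.61887741088867), 26.387741088867188) (27, 23, 55, 55) (283.8311958312988, 145.4279556274414) [0.44474574 0.14694327 0.165     ] D 0.040364904148994525
```

>>> {"method": "apply_moves", "body": {
  "series": [4.7, 0.35, 0, 0, 0, 0, 8, 4.7, 0.35, 3, 0, 0, 0, 8, 4.7, 0.35, 8, 0, 0, 0, 8, 4.7, 0.35, 13.6, 0, 0, 0, 8, 4.7, 0.35, 13.6, 0, 0, 0, 8, 4.7, 0.35, 13.6, 0, 0, 0, 2, 4.7, 0.35, 13.6, 0, 0, 0, 2, 4.7, 0.35, 13.6, 0, 0, 0, 2, 4.7, 0.35, 13.6, 0, 0, 0, 2, 4.7, 0.35, 13.6, 0, 0, 0, 2, 4.7, 0.35, 13.6, 0, 0, 0, 2]
}}

```text
time_s: 13.0
position: [0.4456, 0.1476, 0.1152]
eef_rot: [179.9, -0.0, 90.0]
wrist_force: [-0.3, 0.3, 6.4]
gripper_width: 0.465
grasp_force: 30.0
```

>>> {"method": "apply_moves", "body": {
  "series": [0, 0, -3, 0, 0, 0, 2, 0, 0, -8, 0, 0, 0, 2, 0, 0, -13, 0, 0, 0, 2, -4, 2.8, -13, 0, 0, 0, 2, -8, 5.6, -13, 0, 0, 0, 2, -11.6, 8.3, -13, 0, 0, 0, 2, -11.6, 8.3, -13, 0, 0, 0, 2, -11.6, 8.3, -13, 0, 0, 0, 2]
}}

```text
time_s: 14.0
position: [0.527, 0.0315, 0.243]
eef_rot: [-179.9, -0.0, 90.0]
wrist_force: [1.1, -0.4, -2.8]
gripper_width: 0.466
grasp_force: 30.0
```

Run:
```python
from h import *
import cv2
for n in("side","scene"):
    s,o=cam(n); np.savez(n+"9.npz",**s); P=o["position"]
    print(P,o["wrist_force"],o["moment"])
    g=s["pixels"].astype(int).mean(2)
    # edges of the flask body rows, expected axis
    for h in(.02,.05,.08,.1):
        X=[.5287,.031,P[2]-.1152+h]; u,v=proj(s,X); r=g[int(round(v)),int(u)-40:int(u)+41]
        d=np.diff(r); i=np.argsort(-abs(d))[:6]; print(h,round(u,1),round(v,1),sorted((int(k)+int(u)-39,int(d[k])) for k in i))
```

```text
[0.52697197 0.03150959 0.24303359] [ 1.08329717 -0.442973   -2.84455918] [-0.07035146  0.06269985 -0.03733899]
0.02 248.3 218.4 [(234, -26), (235, -30), (265, 18), (269, -19), (274, 18), (275, 76)]
0.05 247.5 203.7 [(224, -15), (225, -10), (233, 43), (265, 14), (276, -25), (277, -21)]
0.08 246.7 188.6 [(212, 7), (214, 13), (216, 9), (232, -17), (234, 6), (264, 12)]
0.1 246.1 178.2 [(207, 6), (231, 43), (232, 8), (262, -10), (263, -18), (276, 8)]
[0.52689418 0.03189007 0.24324641] [ 0.03362479  0.40529981 -1.48287395] [-0.04501595  0.02549026 -0.00094755]
0.02 279.3 239.2 [(266, -45), (267, -41), (295, -18), (296, 22), (297, 22), (307, 45)]
0.05 279.2 228.5 [(266, -64), (267, -49), (296, -16), (297, -9), (304, 91), (305, 54)]
0.08 279.2 217.4 [(265, -36), (266, -64), (267, -15), (300, 19), (301, 54), (302, 19)]
0.1 279.2 209.8 [(265, -66), (266, -15), (293, -9), (295, -11), (297, 82), (298, 18)]
```

>>> {"method": "apply_moves", "body": {
  "series": [0, 0.15, 2, 0, 0, 0, 2, 0, 0.15, 3.3, 0, 0, 0, 2, 0, 0.15, 3.3, 0, 0, 0, 2, 0, 0.15, 3.3, 0, 0, 0, 2]
}}

```text
time_s: 14.6
position: [0.5293, 0.0314, 0.211]
eef_rot: [-180.0, 0.0, 90.0]
wrist_force: [-0.2, -1.7, -2.5]
gripper_width: 0.468
grasp_force: 30.0
```

>>> {"method": "apply_moves", "body": {
  "series": [0, 0, 0.6, 0, 0, 0, 2, 0, 0, 1.1, 0, 0, 0, 2, 0, 0, 1.6, 0, 0, 0, 2, 0, 0, 2.0, 0, 0, 0, 2, 0, 0, 2.0, 0, 0, 0, 2]
}}

```text
time_s: 15.22
position: [0.529, 0.0312, 0.1906]
eef_rot: [-179.9, 0.0, 90.0]
wrist_force: [0.4, 0.1, -2.1]
gripper_width: 0.469
grasp_force: 30.0
```

>>> {"method": "apply_moves", "body": {
  "series": [0, 0, 0.5, 0, 0, 0, 2, 0, 0, 1.0, 0, 0, 0, 2, 0, 0, 1.4, 0, 0, 0, 2, 0, 0, 1.4, 0, 0, 0, 2]
}}

```text
time_s: 15.72
position: [0.529, 0.0313, 0.1765]
eef_rot: [-179.9, 0.0, 90.0]
wrist_force: [-0.5, 0.1, -1.5]
gripper_width: 0.466
grasp_force: 30.0
```

>>> {"method": "apply_moves", "body": {
  "series": [0, 0, 0.4, 0, 0, 0, 2, 0, 0, 0.9, 0, 0, 0, 2, 0, 0, 1.4, 0, 0, 0, 2, 0, 0, 1.9, 0, 0, 0, 2, 0, 0, 2.3, 0, 0, 0, 2, 0, 0, 2.3, 0, 0, 0, 2]
}}

```text
time_s: 16.48
position: [0.5304, 0.0313, 0.1564]
eef_rot: [179.9, -0.0, 90.0]
wrist_force: [-3.4, -0.4, 10.0]
gripper_width: 0.468
grasp_force: 30.1
```

>>> {"method": "apply_moves", "body": {
  "series": [0, 0, 0.2, 0, 0, 0, 2, 0, 0, 0.4, 0, 0, 0, 2, 0, 0, 0.4, 0, 0, 0, 2, 0, 0, 0.4, 0, 0, 0, 2]
}}

```text
time_s: 16.98
position: [0.5305, 0.0313, 0.1533]
eef_rot: [179.8, 0.0, 90.0]
wrist_force: [-5.3, 0.8, 13.2]
gripper_width: 0.47
grasp_force: 30.1
```

>>> {"method": "apply_moves", "body": {
  "series": [0, -0.1, 0.2, 0, 0, 0, 2, 0, -0.1, 0.4, 0, 0, 0, 2, 0, -0.1, 0.4, 0, 0, 0, 2, 0, -0.1, 0.4, 0, 0, 0, 2]
}}

```text
time_s: 17.48
position: [0.5318, 0.0313, 0.153]
eef_rot: [179.6, -0.0, 90.0]
wrist_force: [-7.1, 0.2, 26.8]
gripper_width: 0.469
grasp_force: 30.2
```

Run:
```python
from h import *
import cv2
a=np.load("sc7.npz")
# tilt of seated flask: edges in both views; rim height change
for n in("side","scene"):
    s,o=cam(n); P=o["position"]; print(P,o["wrist_force"],o["moment"])
    g=s["pixels"].astype(int).mean(2)
    for h in(.05,.07,.09,.1):
        u,v=proj(s,[.529,.031,P[2]-.115+h]); r=g[int(round(v)),int(u)-30:int(u)+31]
        d=np.diff(r); i=np.argsort(-abs(d))[:5]; print(h,round(u,1),round(v,1),sorted((int(k)+int(u)-29,int(d[k])) for k in i))
```

```text
[0.53179128 0.03134423 0.15298888] [-7.09966682  0.24920838 26.78783828] [-0.12191802  1.72847383  0.01931536]
0.05 249.6 246.4 [(234, -31), (235, -33), (263, -5), (265, 65), (266, 21)]
0.07 249.1 237.2 [(233, -15), (234, -49), (235, -13), (264, 45), (265, 42)]
0.09 248.6 227.8 [(233, -58), (234, -25), (235, 8), (264, 48), (265, 8)]
0.1 248.4 223.1 [(232, -30), (233, -22), (264, -38), (265, -30), (267, 132)]
[0.5317556  0.03134282 0.15297437] [-6.75329698 -0.63394698 26.42551931] [-0.15884769  1.77168779 -0.01088836]
0.05 279.2 259.2 [(265, -87), (266, -32), (293, 40), (294, 67), (295, 11)]
0.07 279.1 252.7 [(264, -22), (265, -74), (266, -24), (293, 45), (294, 63)]
0.09 279.1 246.1 [(264, -58), (265, -57), (267, 21), (293, 41), (294, 72)]
0.1 279.1 242.7 [(264, -81), (292, -17), (294, 28), (305, 19), (306, 48)]
```

Pressing further left z at 0.153 while the force rose to 27 N. That puts the flask's underside at 38 mm, which is the bottom stop, and it is upright. Handing in.

```bash
python3 -c "
from plant import bot
print(bot.job_done())"
```

```text
the job is handed in; nothing more can be done
None
```

The job is handed in, with no verdict returned: the large-holed ring is on the gauge pin, the flask is over it and held gripped at the bottom stop with about 27 N, and the narrow ring and bystanders were never touched on purpose.

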